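# Reunite four mixed-up locks with their keys in the locksmith's job trays

## Robot

A 6-joint arm with a two-finger parallel gripper is mounted at the origin on the work surface. World frame = base frame: x ahead of the robot, y to its left, z up, the work surface at z = 0. Lengths are in mm, angles in rad, forces in N, time in s.
With the tool pointing down it reaches from about 275 to 850 mm from the base axis. Payload 19 kg.
Tool frame: the origin (TCP) lies midway between the tips of the shut fingers; the grasp point (between the pads) lies 19 mm behind it (ctrl.grip_point_offset is the distance from the TCP to the grasp point, in mm); z points along the fingers, y is the line along which they close (so a half turn about z gives the same grasp; the last joint's range is limited). The gripper opens to 85 mm and grips with 20 to 120 N. Pads are 22 mm wide; open, the fingers measure 114 mm over their backs; the gripper's body (76 mm by 85 mm) begins 54 mm behind the grasp point. The pads swing forward as they close: fully open they stand 13 mm farther back than shut.
Start: joints at [1.15, 0.15, 1.437, -0, 1.554, -0.134], TCP at [162.663, 551.481, 231.267] pointing down, gripper open.
Joint ranges: [-2.8, 2.8], [-0.68, 2.1], [0.12, 2.68], [-1.39, 4.53], [0.16, 2.79], [-2.81, 2.81]. Speed limits (rad/s): [1.89, 1.89, 2.22, 3.01, 3.01, 3.01].

## Interface

Orientations are given as a unit quaternion [x, y, z, w].
In Python, from bench import ctrl gives the robot as it stands.
- The arm moves only by the tool drive_tool, never from a script. Its argument "plan" is a list of rows, each a list of 7 numbers: the gripper's target within -1 to 1 (shut at 1, half-way at 0, fully open at -1), then the shift along the tool's x, y, z in m, then the turn, a rotation vector about the tool's x, y, z in degrees. In form: [[gripper, dx, dy, dz, rx, ry, rz], ...]. A call has 1 to 12 rows; each row is the pose to reach, as a shift and turn from the pose commanded when the call began, along the tool's axes at that moment; what a row does not reach only later rows make up. A row lasts 1/12 s, in which the tool goes at most 41.7 mm and 7.16 degrees, less where a joint would pass 70% of its speed; a pose out of reach is approached as far as the arm can. A call with a gripper value outside its range is refused whole. The fingers move at their own pace and stop on an object; the grip force is fixed at half the most. Time passes only in rows, so rows that repeat a pose let the fingers close. It gives the time, the measured TCP pose, the force, the opening and the grip force at its end, in the units of the state.
- ctrl.sense(): the state, without advancing time (a new reading comes with each control period).
- ctrl.get_image(name): name is "scene" or "top"; returns a dict with "img" (480x640x3 uint8, red, green, blue), "depth" (480x640 float32, mm along the optical axis (not along the pixel's ray), 0 where there is no reading), "mtx" (3x3 intrinsics, pixels), "distortion" ([k1, k2, p1, p2, k3] as OpenCV has them; the pictures are not rectified), "view" (4x4, takes a point from world to camera coordinates). Camera axes: x right, y up, looking along -z (the intrinsics and any distortion apply to the point x, -y, -z); pixel columns grow to the right and rows downward; lengths in mm; the calibration is good to about 2 mm. A picture is of the moment at which its call begins.
- ctrl.job_done(): hands the job in; it is judged then, once.
The state is a dict: "clock": time; "qpos": joint angles; "qd": joint speeds; "effort": joint torques, N m; "ee_pos": TCP position; "eef_rot": TCP orientation; "ft_force": force on the tool from outside, world axes, zero at the start; "torque": the same for the moment, N m; "finger_gap": finger opening in mm; "grasp_force": force on a finger pad.
Only numpy, scipy, OpenCV 4.12 (cv2) and the standard library are available. Lean on these libraries where they do the work, as an engineer would, in place of code of your own. Each camera call takes 0.05 s, during which the arm holds its last target. There are 200 camera calls.

## Task

The four finished locks have been put back into the wrong job trays: move each one to the tray that holds its own kind of key (small brass keys on a ring for the padlock, the all-metal house key for the door cylinder, the long double-bit key for the safe's lever lock, the black-headed car key for the ignition lock). Lay each lock flat, the way up it lies now, in the middle of the tray's large compartment; the empty rubber mat is free for setting a lock aside. Set the locks down rather than dropping them, and leave the tin of lock pins standing where it is.

Things in the scene. Friction and masses are not known exactly. Their poses are not given: they have to be found in the camera images.
- padlock: Brass padlock lying flat, 62 mm long over all (x), 40 mm wide (y), 18 mm high, about 0.24 kg; steel shackle at the +x end. Origin under the middle of the overall length, on the underside; z up. The brass body, 36 mm long, has its centre at x = -13 mm; take it there across its 40 mm width (y).
- cylinder: Double-ended oval-profile door lock cylinder lying flat: bright nickel-coloured bar 66 mm long (x), 31 mm wide (y), 17 mm high, with rounded long sides, brass plugs in both ends and a notch with a dark cam in the middle, about 0.2 kg. Origin under its centre, on the underside; z up. Take it across y.
- lever_lock: Lever lock of a safe lying flat: rectangular steel case 62 mm (x) by 46 mm (y) by 20 mm high (brass keyhole boss on top to 24 mm), a brass bolt sticking out 9 mm at the +x end, 71 mm long over all, about 0.4 kg. Origin under the middle of the overall length, on the underside; z up; the case's centre is at x = -4 mm. Take it across its 46 mm width (y).
- ignition_lock: Car ignition lock: lying round barrel of cast aluminium 30 mm across on a flat foot as wide, chrome face at -x, black plastic switch at +x, small steel latch on top; 70 mm long (x), 30 mm wide (y), 34 mm high, about 0.28 kg. Origin under its centre, on the flat underside; z up. Take it across y.
- tray_padlock: Red steel job tray, fixed, 147 (x) by 116 mm (y), walls 3 mm thick and 22 mm high, floor 3 mm thick. Origin on the bench under the centre of the large lock compartment (98 x by 110 y inside); z up. Past an 18 mm divider at x = +50 mm is the key compartment (40 by 110, middle at x = +72 mm), where a split ring with two small brass padlock keys (35 mm) lies: the padlock belongs here.
- tray_cylinder: Red steel job tray, fixed, 147 (x) by 116 mm (y), walls 3 mm thick and 22 mm high, floor 3 mm thick. Origin on the bench under the centre of the large lock compartment (98 x by 110 y inside); z up. Past an 18 mm divider at x = +50 mm is the key compartment (40 by 110, middle at x = +72 mm), where a single all-metal house key with a square bow (65 mm long) lies: the door lock cylinder belongs here.
- tray_lever: Red steel job tray, fixed, 147 (x) by 116 mm (y), walls 3 mm thick and 22 mm high, floor 3 mm thick. Origin on the bench under the centre of the large lock compartment (98 x by 110 y inside); z up. Past an 18 mm divider at x = +50 mm is the key compartment (40 by 110, middle at x = +72 mm), where a long round-stemmed steel key (100 mm) with an open oval bow and bits on both sides lies: the safe's lever lock belongs here.
- tray_ignition: Red steel job tray, fixed, 147 (x) by 116 mm (y), walls 3 mm thick and 22 mm high, floor 3 mm thick. Origin on the bench under the centre of the large lock compartment (98 x by 110 y inside); z up. Past an 18 mm divider at x = +50 mm is the key compartment (40 by 110, middle at x = +72 mm), where a car key with a thick black remote head (88 mm long) lies: the ignition lock belongs here.
- mat: Black rubber bench mat, 130 mm square, 3 mm thick, fixed and empty: the free spot. Origin under its centre, on the bench; z up.
- pin_tin: Open round steel tin, 64 mm across and 22 mm high, full of tiny brass lock pins; loose on the bench between the two farther trays, a bystander. Origin under its centre; z up.
There are look-alikes about, which are no part of the job. What is shaped like the ignition_lock but blue or green is not meant. Leave any turquoise look-alike of the cylinder alone.

How it is judged (in metres and radians):
At the end, for the whole second after the job is handed in: Each lock lies flat on the floor of the large compartment of the tray with its own key, its origin within 15 mm (horizontally) of the compartment's centre, raised no more than 4 mm off the floor and tilted less than 0.12 rad, at rest (horizontal distance between padlock and tray_padlock below 0.015 m and z of padlock in the frame of tray_padlock below 0.007 m and angle between each of padlock, cylinder, lever_lock, ignition_lock's own z axis and vertical below 0.12 rad and linear speed of each of padlock, cylinder, lever_lock, ignition_lock below 0.02 m/s and horizontal distance between cylinder and tray_cylinder below 0.015 m and z of cylinder in the frame of tray_cylinder below 0.007 m and horizontal distance between lever_lock and tray_lever below 0.015 m and z of lever_lock in the frame of tray_lever below 0.007 m and horizontal distance between ignition_lock and tray_ignition below 0.015 m and z of ignition_lock in the frame of tray_ignition below 0.007 m); the robot touches nothing.
It fails at once if the tin of lock pins is pushed more than 20 mm or tipped (distance of pin_tin from where it was at the start of the episode above 0.02 m or angle between pin_tin's own z axis and vertical above 0.35 rad).
It fails at once if the padlock is dropped or thrown: it moves faster than 0.8 m/s (a fall of 30 mm or more) with no finger touching it (linear speed of padlock above 0.8 m/s and contact force between the fingers and padlock below 0.05 N).
It fails at once if the cylinder is dropped or thrown: it moves faster than 0.8 m/s (a fall of 30 mm or more) with no finger touching it (linear speed of cylinder above 0.8 m/s and contact force between the fingers and cylinder below 0.05 N).
It fails at once if the lever lock is dropped or thrown: it moves faster than 0.8 m/s (a fall of 30 mm or more) with no finger touching it (linear speed of lever_lock above 0.8 m/s and contact force between the fingers and lever_lock below 0.05 N).
It fails at once if the ignition lock is dropped or thrown: it moves faster than 0.8 m/s (a fall of 30 mm or more) with no finger touching it (linear speed of ignition_lock above 0.8 m/s and contact force between the fingers and ignition_lock below 0.05 N).
It also fails if it takes over 141 s, if anything falls off the work surface, if the arm or the gripper's body presses on something with over 40 N, if the wrist force passes 120 N, or if a joint passes its speed limit or range.

## Working session

There is one attempt and no reset: what is moved stays moved. The work goes in short steps, Python scripts to look and compute and a tool call to move; the robot and the scene stay as the last step left them, time stands still between calls to the robot, and variables do not carry over. Pictures are saved under pics/ and viewed, at most 14 in all, crops included, and the job is handed in when it is done.

Besides the shell and the picture viewer there is one more tool, called after ">>>" as name(argument=value, ...), one argument or row to a line, values as JSON. drive_tool: Moves the arm, as the interface text tells. Its arguments: {"type":"object","properties":{"plan":{"type":"array","items":{"type":"array","items":{"type":"number"}}}},"required":["plan"]}

```bash
mkdir -p pics
cat > h.py <<'E'
from bench import ctrl
import numpy as np, cv2, pickle
def snap(n):
    d=ctrl.get_image(n); pickle.dump(d,open(n+'.pkl','wb')); return d
def load(n): return pickle.load(open(n+'.pkl','rb'))
def ray(d,u,v):
    p=cv2.undistortPoints(np.array([[[u,v]]],float),np.array(d['mtx']),np.array(d['distortion']))[0,0]
    V=np.array(d['view']); R=V[:3,:3]; c=-R.T@V[:3,3]
    return c, R.T@np.array([p[0],-p[1],-1.0])
def at(d,u,v,z):   # world point on plane z
    c,r=ray(d,u,v); return c+r*(z-c[2])/r[2]
def dep(d,u,v):
    c,r=ray(d,u,v); return c+r*d['depth'][int(v),int(u)]
def save(img,f): cv2.imwrite('pics/'+f,cv2.cvtColor(img,cv2.COLOR_RGB2BGR))
E
python3 - <<'E'
from h import *
for n in('scene','top'):
    d=snap(n); save(d['img'],n+'0.png'); 
    V=np.array(d['view']); print(n,-V[:3,:3].T@V[:3,3],d['mtx'],d['distortion'])
print(ctrl.sense(), ctrl.grip_point_offset)
E
```

```text
scene [1049.33397452  819.55632254  660.9713099 ] [[545.61283332   0.         326.71255859]
 [  0.         545.61283332 239.38125199]
 [  0.           0.           1.        ]] [-0.0523797  0.         0.         0.         0.       ]
top [ 463.53029308   25.74849428 1141.08145159] [[444.14586874   0.         313.40299523]
 [  0.         444.14586874 244.96146277]
 [  0.           0.           1.        ]] [-0.10065165  0.          0.          0.          0.        ]
{'clock': 0.1, 'qpos': array([ 1.14998979e+00,  1.50923555e-01,  1.43791475e+00,  3.21419281e-05,
        1.55382873e+00, -1.33990603e-01]), 'qd': array([ 2.13705518e-03,  1.05929322e-03, -2.28428268e-03, -7.44082706e-04,
        4.87257359e-04,  7.04904862e-06]), 'effort': array([ 4.70009021e-03, -7.14385343e+01, -5.71787560e+01, -1.43612083e-04,
        7.07843341e-03, -7.53299605e-05]), 'ee_pos': array([162.5829806 , 551.31299004, 230.76892377]), 'eef_rot': array([ 1.42917177e-01,  9.89734506e-01, -5.12255064e-04, -1.62566649e-04]), 'ft_force': array([ 0.25547886, -0.37607719, -0.40136718]), 'torque': array([-0.00155816,  0.04064743,  0.03288664]), 'grasp_force': 0.0, 'finger_gap': 85.40849761979698} 18.700000000000003
```

View pics/top0.png

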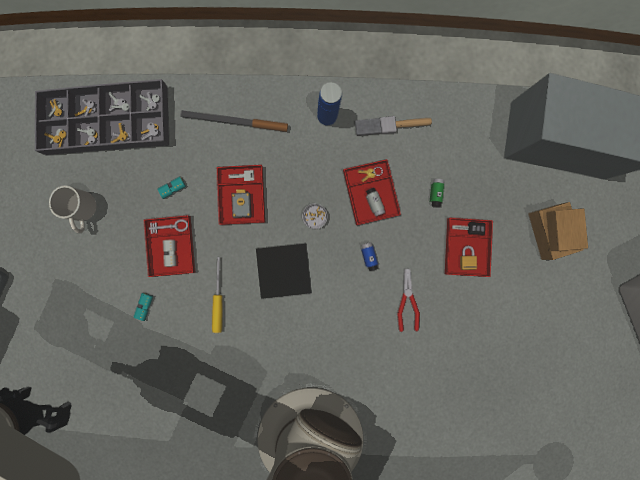

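View pics/scene0.png

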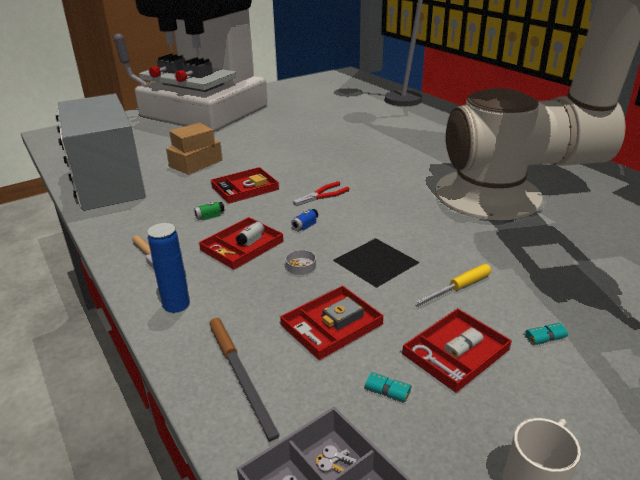

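The top view shows four trays:

| Tray | Pixel position | Key | Lock it holds now |
|---|---|---|---|
| A | (170,245) | long double-bit key | cylinder |
| B | (241,195) | house key | lever lock |
| C | (372,192) | brass ring keys | ignition lock |
| D | (468,247) | car key | padlock |

The mat is at (284,270) and the tin at (315,216). I need two swaps: A with B and C with D. The scene view agrees.

```bash
cat > meas.py <<'E'
from h import *
def cloud(d):
    H,W=d['depth'].shape; uv=np.stack(np.meshgrid(np.arange(W),np.arange(H)),-1).reshape(-1,1,2).astype(float)
    p=cv2.undistortPoints(uv,np.array(d['mtx']),np.array(d['distortion']))[:,0]; D=d['depth'].reshape(-1)
    V=np.array(d['view']); P=np.c_[p[:,0]*D,-p[:,1]*D,-D]
    return ((P-V[:3,3])@V[:3,:3]).reshape(H,W,3)
def rect(P): 
    (c,s,a)=cv2.minAreaRect(P[:,:2].astype(np.float32)); 
    if s[0]<s[1]: s=(s[1],s[0]); a+=90   # a: angle of the long side
    return np.round(c,1),np.round(s,1),round((a+90)%180-90,1)
E
python3 - <<'E'
from meas import *
d=load('top'); X=cloud(d); hsv=cv2.cvtColor(d['img'],cv2.COLOR_RGB2HSV)
red=((hsv[...,0]<6)|(hsv[...,0]>172))&(hsv[...,1]>170)&(hsv[...,2]>50)
boxes=dict(A=(170,245),B=(241,195),C=(372,192),D=(468,247)); tiles=[]
for k,(u,v) in boxes.items():
    s=np.s_[v-38:v+38,u-38:u+38]; x=X[s]; m=red[s]
    print(k,'allred',rect(x[m]),'rim',rect(x[m&(x[...,2]>14)]),'zpct',np.percentile(x[m][:,2],[1,10,50,90,99]).round(1))
    tiles.append(cv2.resize(d['img'][s],(300,300),interpolation=cv2.INTER_CUBIC))
save(np.vstack([np.hstack(tiles[:2]),np.hstack(tiles[2:])]),'mos.png')
for n,u,v in(('tin',315,216),('mat',284,270)): print(n,at(d,u,v,20 if n=='tin' else 3),X[v,u])
E
```

```text
A allred (array([508. , 231.7]), array([398.3, 145.6]), -83.1) rim (array([508. , 231.7]), array([398.3, 145.6]), -83.1) zpct [-0.5  1.7  4.6 19.3 25.6]
B allred (array([566.7, 162.7]), array([305. , 156.7]), 25.8) rim (array([568., 160.]), array([305. , 150.8]), 25.8) zpct [-0.5  1.4  4.6 20.2 26.2]
C allred (array([602.5, -70.8]), array([296.5, 163.1]), -63.6) rim (array([602.5, -70.8]), array([296.5, 163.1]), -63.6) zpct [-1.4  1.1  4.1 17.4 25.7]
D allred (array([ 510.3, -216.9]), array([480.3, 145.3]), 87.3) rim (array([ 510.3, -216.9]), array([480.3, 145.3]), 87.3) zpct [-1.4  0.9  4.  19.4 25.3]
tin [5.72840897e+02 5.17076208e-01 2.00000000e+01] [5.74442590e+02 1.47368492e-01 3.57316020e+00]
mat [434.47184657  76.97743473   3.        ] [434.47796073  76.9666557    3.2394625 ]
```

View pics/mos.png

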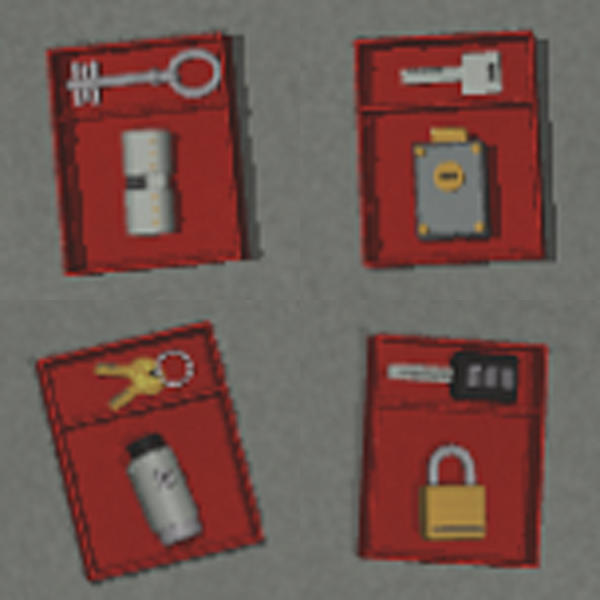

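The mosaic confirms which lock and key is in each tray, and all four locks lie nearly aligned with their trays. The depth edges have outliers, so I'll fit projected box silhouettes to masks instead.

```bash
cat > fit.py <<'E'
from meas import *
from scipy.optimize import minimize
S=8
def sil(d,box,pose,o,n):
    x,y,a=pose; x0,x1,hy,z0,z1=box; c,s=np.cos(a),np.sin(a)
    P=np.array([[x+c*i-s*j,y+s*i+c*j,k] for i in(x0,x1) for j in(-hy,hy) for k in(z0,z1)])
    V=np.array(d['view']); Q=(P@V[:3,:3].T+V[:3,3])*[1,-1,-1]
    uv=cv2.projectPoints(Q,np.zeros(3),np.zeros(3),np.array(d['mtx']),np.array(d['distortion']))[0][:,0]
    h=cv2.convexHull(((uv-o+.5)*S).astype(np.float32))
    m=np.zeros((n*S,n*S),np.uint8); cv2.fillConvexPoly(m,(h*16).round().astype(np.int32),1,shift=4); return m>0
def fit(d,box,mask,o,p0):
    M=cv2.resize(mask.astype(np.uint8),None,fx=S,fy=S,interpolation=cv2.INTER_NEAREST)>0; n=mask.shape[0]
    f=lambda p:-(lambda m:(m&M).sum()/(m|M).sum())(sil(d,box,p,o,n))
    r=minimize(f,p0,method='Nelder-Mead',options=dict(initial_simplex=np.array([p0]*4)+np.r_[np.zeros((1,3)),np.diag([8,8,.1])],xatol=.02,fatol=1e-5))
    return r.x,-r.fun
def comp(m,c):
    n,l,st,ce=cv2.connectedComponentsWithStats(m.astype(np.uint8),connectivity=4)
    return l==1+np.argmax(st[1:,4]-3*np.linalg.norm(ce[1:]-c,axis=1))
E
python3 - <<'E'
from fit import *
d=load('top'); hsv=cv2.cvtColor(d['img'],cv2.COLOR_RGB2HSV).astype(int); h,s,v=[hsv[...,i] for i in range(3)]
red=((h<8)|(h>170))&(s>140)&(v>40)
lk=dict(A=(-33,33,15.5,3,18),B=(-35,27,23,3,23),C=(-35,35,15,3,35),D=(-31,5,20,3,21))
for k,(u,v_) in dict(A=(170,245),B=(241,195),C=(372,192),D=(468,247)).items():
    o=np.array([u-38,v_-38]); sl=np.s_[v_-38:v_+38,u-38:u+38]
    m=comp(red[sl],(38,38)); c=cv2.findContours(m.astype(np.uint8),0,1)[0]; m=cv2.drawContours(np.zeros((76,76),np.uint8),c,-1,1,-1)>0
    c0=at(d,u,v_,12)
    p,q=fit(d,(-52,95,58,0,22),m,o,[c0[0]-20,c0[1],.05]); print(k,'tray',p[:2].round(1),np.degrees(p[2]).round(1),'iou',q.round(3))
    w=sil(d,(-40,40,45,3,3.1),p,o,76); w=w[S//2::S,S//2::S]
    nr=w&~red[sl]
    if k=='D': nr&=(h[sl]>12)&(h[sl]<35)&(s[sl]>90)
    b=comp(nr,(38,50)); r,q=fit(d,lk[k],b,o,[p[0],p[1],p[2]])
    T=np.array([[np.cos(p[2]),np.sin(p[2])],[-np.sin(p[2]),np.cos(p[2])]])
    print('   lock',r[:2].round(1),np.degrees(r[2]).round(1),'iou',q.round(3),'npx',b.sum(),'in tray',(T@(r-p)[:2]).round(1))
m=(v<45)&(s<60); sl=np.s_[225:315,239:329]; mm=comp(m[sl],(45,45)); print('mat',fit(d,(-65,65,65,0,3),mm,np.array([239,225]),[434,77,.05]))
E
```

```text
A tray [469.6 370.1] 6.6 iou 0.887
   lock [472.7 371.4] 4.8 iou 0.901 npx 353 in tray [3.2 0.9]
B tray [604.2 190.3] 3.9 iou 0.959
   lock [602.6 189.6] 2.2 iou 0.903 npx 523 in tray [-1.7 -0.6]
C tray [ 617.8 -149. ] 14.4 iou 0.953
   lock [ 612.5 -150.6] 21.4 iou 0.85 npx 343 in tray [-5.5 -0.3]
D tray [ 480.5 -398.9] -2.3 iou 0.96
   lock [ 474.8 -398.2] 1.0 iou 0.915 npx 226 in tray [-5.6  0.5]
mat (array([4.33340421e+02, 7.92364903e+01, 1.30516258e-01]), np.float64(0.948954015231852))
```

>>> drive_tool(
  plan=[
    [-0.4, -0.348, -0.085, 0.13, 0, 0, -21.2],
    [-0.4, -0.348, -0.085, 0.13, 0, 0, -21.2],
    [-0.4, -0.348, -0.085, 0.13, 0, 0, -21.2],
    [-0.4, -0.348, -0.085, 0.13, 0, 0, -21.2],
    [-0.4, -0.348, -0.085, 0.13, 0, 0, -21.2],
    [-0.4, -0.348, -0.085, 0.13, 0, 0, -21.2],
    [-0.4, -0.348, -0.085, 0.13, 0, 0, -21.2],
    [-0.4, -0.348, -0.085, 0.13, 0, 0, -21.2],
    [-0.4, -0.348, -0.085, 0.13, 0, 0, -21.2],
    [-0.4, -0.348, -0.085, 0.13, 0, 0, -21.2],
    [-0.4, -0.348, -0.085, 0.13, 0, 0, -21.2],
    [-0.4, -0.348, -0.085, 0.13, 0, 0, -21.2],
  ],
)

```text
clock: 1.1
ee_pos: [472.7, 370.7, 100.4]
eef_rot: [-0.041, 0.999, -0.0, -0.001]
ft_force: [0.2, 0.9, -0.2]
finger_gap: 59.8
grasp_force: 0.0
```

```bash
cat > go.py <<'E'
import sys
from h import *
from scipy.spatial.transform import Rotation as R
def pose():
    s=ctrl.sense(); m=R.from_quat(s['eef_rot']).as_matrix(); return s,m,np.degrees(np.arctan2(m[1,1],m[0,1]))-90
# args: waypoints x,y,z,psi -> tool-frame deltas, chained
if __name__=='__main__':
    s,m,psi=pose(); p=s['ee_pos']; print('now',p.round(1),round(psi,1),'gap',round(s['finger_gap'],1),'t',s['clock'])
    for a in sys.argv[1:]:
        t=np.array(eval('['+a+']'),float); d=m.T@(t[:3]-p); r=np.degrees((R.from_matrix(m.T)*R.from_euler('z',t[3],degrees=True)*R.from_quat([0,1,0,0])).as_rotvec())
        print(a,'->',(d/1000).round(4),r.round(1)); p=t[:3]; m=(R.from_euler('z',t[3],degrees=True)*R.from_quat([0,1,0,0])).as_matrix()
E
python3 go.py 472.7,371.4,4,4.8
python3 - <<'E'
from h import *
d=load('top')
f=lambda a,b:(131.6+a/3.947,206.6+b/3.947)
C=[at(d,*f(*c),22)[:2] for c in((48,48),(228,36),(242,258),(66,274))]
print(np.round(C,1),cv2.minAreaRect(np.float32(C)),np.mean(C,0))
print(at(d,*f(228,36),22),[np.linalg.norm(C[i]-C[(i+1)%4]).round(1) for i in range(4)])
d=snap('scene'); save(d['img'][250:450,350:600].repeat(3,0).repeat(3,1),'a1.png')
E
```

```text
now [472.7 370.7 100.4] 4.7 gap 59.8 t 1.1
472.7,371.4,4,4.8 -> [-0.0002  0.0008  0.0964] [-0.  -0.1 -0.1]
[[558.  436.3]
 [567.6 318.9]
 [425.6 306. ]
 [412.8 420.2]] ((491.9408874511719, 369.72723388671875), (146.08724975585938, 117.80591583251953), 6.340573787689209) [491.00642708 370.35263142]
[567.60304676 318.86914213  22.        ] [np.float64(117.9), np.float64(142.6), np.float64(114.9), np.float64(146.1)]
```

View pics/a1.png

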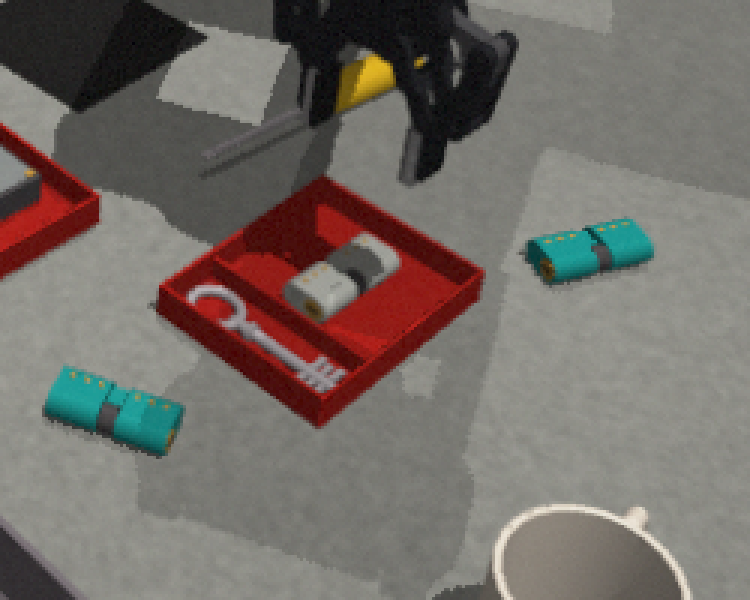

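The picture shows the gripper over tray A, with the cylinder between the fingers at about (345,275). The hand-read corners agree with the fit, giving a tray A centre of about (470,369). I'll descend and grasp.

>>> drive_tool(
  plan=[
    [-0.4, 0, 0.001, 0.03, 0, 0, 0],
    [-0.4, 0, 0.001, 0.06, 0, 0, 0],
    [-0.4, 0, 0.001, 0.08, 0, 0, 0],
    [-0.4, 0, 0.001, 0.09, 0, 0, 0],
    [-0.4, 0, 0.001, 0.096, 0, 0, 0],
    [-0.4, 0, 0.001, 0.096, 0, 0, 0],
  ],
)

```text
clock: 1.65
ee_pos: [471.7, 372.9, 5.1]
eef_rot: [-0.042, 0.999, -0.0, -0.0]
ft_force: [-0.1, -0.2, -0.4]
finger_gap: 59.9
grasp_force: 0.0
```

>>> drive_tool(
  plan=[
    [1, 0, 0, 0, 0, 0, 0],
    [1, 0, 0, 0, 0, 0, 0],
    [1, 0, 0, 0, 0, 0, 0],
    [1, 0, 0, 0, 0, 0, 0],
    [1, 0, 0, 0, 0, 0, 0],
    [1, 0, 0, 0, 0, 0, 0],
    [1, 0, 0, 0, 0, 0, 0],
    [1, 0, 0, 0, 0, 0, 0],
    [1, 0, 0, 0, 0, 0, 0],
  ],
)

```text
clock: 2.4
ee_pos: [472.9, 372.9, 7.1]
eef_rot: [-0.042, 0.999, 0.001, 0.001]
ft_force: [-3.4, -1.9, 11.2]
finger_gap: 28.0
grasp_force: 58.4
```

>>> drive_tool(
  plan=[
    [1, 0, 0, -0.01, 0, 0, 0],
    [1, 0, 0, -0.03, 0, 0, 0],
    [1, 0, 0, -0.06, 0, 0, 0],
    [1, 0, 0, -0.09, 0, 0, 0],
    [1, 0, 0, -0.09, 0, 0, 0],
  ],
)

```text
clock: 2.82
ee_pos: [474.4, 373.8, 102.4]
eef_rot: [-0.042, 0.999, 0.002, 0.004]
ft_force: [0.7, -0.3, -2.2]
finger_gap: 28.0
grasp_force: 59.7
```

```bash
python3 go.py 433,79,94,7.5 433,79,4.5,7.5 433,79,94,7.5 602.6,189.6,94,2.2
python3 - <<'E'
from h import *
d=snap('scene'); save(d['img'][200:400,350:600].repeat(2,0).repeat(2,1),'a2.png')
E
```

```text
now [474.4 373.8 102.4] 4.8 gap 28.0 t 2.8167
433,79,94,7.5 -> [ 0.0659 -0.2904  0.0068] [ 0.2  0.5 -2.7]
433,79,4.5,7.5 -> [0.     0.     0.0895] [-0. -0.  0.]
433,79,94,7.5 -> [ 0.      0.     -0.0895] [-0. -0.  0.]
602.6,189.6,94,2.2 -> [-0.1826  0.0875  0.    ] [-0.  -0.   5.3]
```

View pics/a2.png

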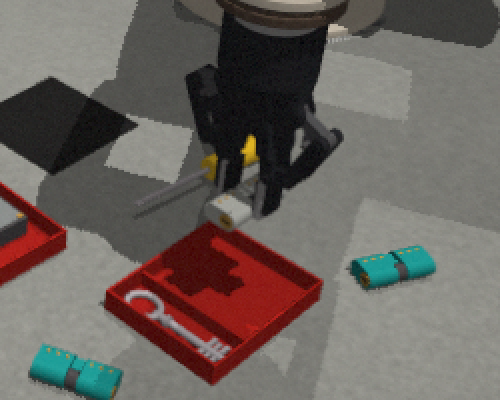

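The cylinder is lifted, seen at about (230,210) between the fingers, and its compartment is empty. Next I carry it to the mat.

>>> drive_tool(
  plan=[
    [1, 0.005, -0.02, 0, 0, 0, 0],
    [1, 0.012, -0.055, 0, 0, 0, -1],
    [1, 0.02, -0.09, 0, 0, 0, -2.7],
    [1, 0.028, -0.125, 0, 0, 0, -2.7],
    [1, 0.036, -0.16, 0, 0, 0, -2.7],
    [1, 0.044, -0.195, 0, 0, 0, -2.7],
    [1, 0.051, -0.23, 0, 0, 0, -2.7],
    [1, 0.058, -0.26, 0, 0, 0, -2.7],
    [1, 0.062, -0.28, 0, 0, 0, -2.7],
    [1, 0.064, -0.288, 0, 0, 0, -2.7],
    [1, 0.064, -0.288, 0, 0, 0, -2.7],
    [1, 0.064, -0.288, 0, 0, 0, -2.7],
  ],
)

```text
clock: 3.87
ee_pos: [432.5, 80.3, 95.2]
eef_rot: [-0.065, 0.998, 0.0, -0.0]
ft_force: [0.2, 0.5, -3.1]
finger_gap: 27.8
grasp_force: 59.9
```

>>> drive_tool(
  plan=[
    [1, 0, 0, 0.03, 0, 0, 0],
    [1, 0, 0, 0.055, 0, 0, 0],
    [1, 0, 0, 0.07, 0, 0, 0],
    [1, 0, 0, 0.078, 0, 0, 0],
    [1, 0, 0, 0.08, 0, 0, 0],
    [1, 0, 0, 0.08, 0, 0, 0],
  ],
)

```text
clock: 4.37
ee_pos: [432.5, 80.8, 15.3]
eef_rot: [-0.066, 0.998, 0.0, -0.0]
ft_force: [-0.0, 0.6, -2.0]
finger_gap: 27.6
grasp_force: 59.9
```

>>> drive_tool(
  plan=[
    [1, 0, 0, 0.003, 0, 0, 0],
    [1, 0, 0, 0.006, 0, 0, 0],
    [1, 0, 0, 0.007, 0, 0, 0],
    [1, 0, 0, 0.008, 0, 0, 0],
    [1, 0, 0, 0.008, 0, 0, 0],
  ],
)

```text
clock: 4.78
ee_pos: [432.5, 80.1, 7.4]
eef_rot: [-0.065, 0.998, -0.0, 0.0]
ft_force: [0.3, -0.4, -2.3]
finger_gap: 27.7
grasp_force: 59.9
```

>>> drive_tool(
  plan=[
    [0.1, 0, 0, 0, 0, 0, 0],
    [0, 0, 0, 0, 0, 0, 0],
    [-0.3, 0, 0, 0, 0, 0, 0],
    [-0.4, 0, 0, 0, 0, 0, 0],
    [-0.4, 0, 0, 0, 0, 0, 0],
    [-0.4, 0, 0, 0, 0, 0, 0],
  ],
)

```text
clock: 5.28
ee_pos: [432.5, 80.1, 7.4]
eef_rot: [-0.065, 0.998, -0.0, 0.0]
ft_force: [0.1, 0.2, 0.1]
finger_gap: 60.1
grasp_force: 0.0
```

>>> drive_tool(
  plan=[
    [-0.4, 0, 0, -0.03, 0, 0, 0],
    [-0.4, 0, 0, -0.06, 0, 0, 0],
    [-0.4, 0, 0, -0.087, 0, 0, 0],
    [-0.4, 0, 0, -0.087, 0, 0, 0],
    [-0.4, 0, 0, -0.087, 0, 0, 0],
  ],
)

```text
clock: 5.7
ee_pos: [433.2, 80.2, 95.5]
eef_rot: [-0.065, 0.998, -0.0, 0.001]
ft_force: [-0.2, 0.4, -0.6]
finger_gap: 59.6
grasp_force: 0.0
```

```bash
python3 go.py 602.6,189.6,94,2.2 602.6,189.6,4,2.2 602.6,189.6,94,2.2 470,369,94,5.5
```

```text
now [433.2  80.2  95.5] 7.5 gap 59.6 t 5.7
602.6,189.6,94,2.2 -> [-0.1822  0.0864  0.002 ] [-0.   0.2  5.3]
602.6,189.6,4,2.2 -> [0.   0.   0.09] [-0. -0.  0.]
602.6,189.6,94,2.2 -> [ 0.    0.   -0.09] [-0. -0.  0.]
470,369,94,5.5 -> [0.1256 0.1844 0.    ] [-0.  -0.  -3.3]
```

>>> drive_tool(
  plan=[
    [-0.55, -0.179, 0.087, 0, 0, 0, 5.3],
    [-0.55, -0.179, 0.087, 0, 0, 0, 5.3],
    [-0.55, -0.179, 0.087, 0, 0, 0, 5.3],
    [-0.55, -0.179, 0.087, 0, 0, 0, 5.3],
    [-0.55, -0.179, 0.087, 0, 0, 0, 5.3],
    [-0.55, -0.179, 0.087, 0, 0, 0, 5.3],
    [-0.55, -0.179, 0.087, 0, 0, 0, 5.3],
    [-0.55, -0.179, 0.087, 0, 0, 0, 5.3],
  ],
)

```text
clock: 6.37
ee_pos: [597.7, 189.4, 92.8]
eef_rot: [-0.019, 1.0, -0.0, -0.001]
ft_force: [0.1, 0.5, 0.6]
finger_gap: 66.1
grasp_force: 0.0
```

>>> drive_tool(
  plan=[
    [-0.55, 0, 0, 0.03, 0, 0, 0],
    [-0.55, 0, 0, 0.06, 0, 0, 0],
    [-0.55, 0, 0, 0.08, 0, 0, 0],
    [-0.55, 0, 0, 0.086, 0, 0, 0],
    [-0.55, 0, 0, 0.09, 0, 0, 0],
    [-0.55, 0, 0, 0.09, 0, 0, 0],
  ],
)

```text
clock: 6.87
ee_pos: [598.5, 189.3, 4.7]
eef_rot: [-0.019, 1.0, -0.0, 0.0]
ft_force: [-0.3, 0.0, -0.1]
finger_gap: 66.3
grasp_force: 0.0
```

>>> drive_tool(
  plan=[
    [1, 0, 0, 0, 0, 0, 0],
    [1, 0, 0, 0, 0, 0, 0],
    [1, 0, 0, 0, 0, 0, 0],
    [1, 0, 0, 0, 0, 0, 0],
    [1, 0, 0, 0, 0, 0, 0],
    [1, 0, 0, 0, 0, 0, 0],
    [1, 0, 0, 0, 0, 0, 0],
    [1, 0, 0, 0, 0, 0, 0],
  ],
)

```text
clock: 7.53
ee_pos: [599.5, 189.6, 6.3]
eef_rot: [-0.019, 1.0, -0.0, 0.001]
ft_force: [-2.8, -2.2, 8.0]
finger_gap: 44.5
grasp_force: 62.0
```

>>> drive_tool(
  plan=[
    [1, 0, 0, -0.01, 0, 0, 0],
    [1, 0, 0, -0.03, 0, 0, 0],
    [1, 0, 0, -0.06, 0, 0, 0],
    [1, 0, 0, -0.09, 0, 0, 0],
    [1, 0, 0, -0.09, 0, 0, 0],
    [1, 0, 0, -0.09, 0, 0, 0],
  ],
)

```text
clock: 8.03
ee_pos: [599.5, 189.9, 97.0]
eef_rot: [-0.019, 1.0, 0.0, 0.002]
ft_force: [0.4, 0.5, -4.5]
finger_gap: 44.3
grasp_force: 62.7
```

```bash
python3 go.py 466,369,94,5.5
python3 - <<'E'
from h import *
d=snap('scene'); save(d['img'][150:400,250:550].repeat(2,0).repeat(2,1),'a3.png')
E
```

```text
now [599.5 189.9  97. ] 2.2 gap 44.3 t 8.0333
466,369,94,5.5 -> [0.1266 0.184  0.0026] [ 0.   0.2 -3.3]
```

View pics/a3.png

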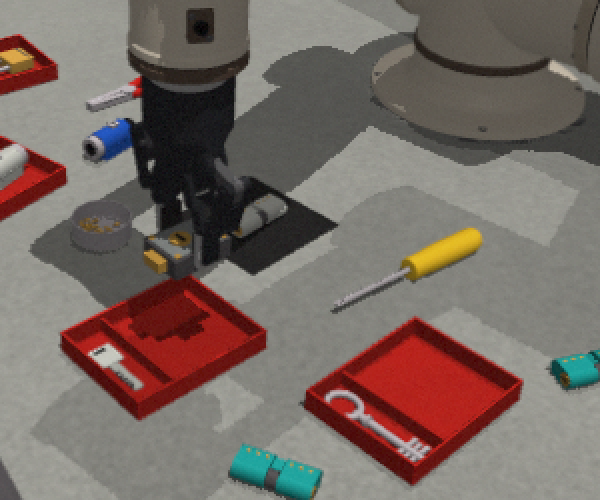

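The lever lock is held level at about (175,245), the cylinder lies on the mat at (262,215), and tray A is empty. Next I carry the lever lock to tray A.

>>> drive_tool(
  plan=[
    [1, 0.014, 0.02, 0, 0, 0, -1],
    [1, 0.03, 0.044, 0, 0, 0, -2],
    [1, 0.048, 0.07, 0, 0, 0, -3.3],
    [1, 0.066, 0.097, 0, 0, 0, -3.3],
    [1, 0.084, 0.124, 0, 0, 0, -3.3],
    [1, 0.102, 0.15, 0, 0, 0, -3.3],
    [1, 0.116, 0.17, 0, 0, 0, -3.3],
    [1, 0.1255, 0.1845, 0, 0, 0, -3.3],
    [1, 0.1255, 0.1845, 0, 0, 0, -3.3],
    [1, 0.1255, 0.1845, 0, 0, 0, -3.3],
    [1, 0.1255, 0.1845, 0, 0, 0, -3.3],
  ],
)

```text
clock: 9.0
ee_pos: [466.1, 368.8, 93.5]
eef_rot: [-0.048, 0.999, -0.0, -0.001]
ft_force: [0.1, -0.6, -3.6]
finger_gap: 44.6
grasp_force: 62.7
```

>>> drive_tool(
  plan=[
    [1, 0, 0, 0.03, 0, 0, 0],
    [1, 0, 0, 0.055, 0, 0, 0],
    [1, 0, 0, 0.07, 0, 0, 0],
    [1, 0, 0, 0.078, 0, 0, 0],
    [1, 0, 0, 0.082, 0, 0, 0],
    [1, 0, 0, 0.085, 0, 0, 0],
    [1, 0, 0, 0.087, 0, 0, 0],
    [1, 0, 0, 0.088, 0, 0, 0],
    [1, 0, 0, 0.088, 0, 0, 0],
  ],
)

```text
clock: 9.75
ee_pos: [466.6, 369.4, 6.8]
eef_rot: [-0.048, 0.999, 0.0, 0.0]
ft_force: [0.5, 0.2, -3.2]
finger_gap: 44.9
grasp_force: 62.6
```

>>> drive_tool(
  plan=[
    [1, 0, 0, 0.0005, 0, 0, 0],
    [1, 0, 0, 0.001, 0, 0, 0],
    [1, 0, 0, 0.0015, 0, 0, 0],
    [1, 0, 0, 0.0015, 0, 0, 0],
  ],
)

```text
clock: 10.08
ee_pos: [466.5, 369.5, 6.3]
eef_rot: [-0.048, 0.999, 0.0, 0.001]
ft_force: [-5.7, -4.5, 13.7]
finger_gap: 44.6
grasp_force: 64.6
```

>>> drive_tool(
  plan=[
    [-0.2, 0, 0, 0, 0, 0, 0],
    [-0.3, 0, 0, 0, 0, 0, 0],
    [-0.5, 0, 0, 0, 0, 0, 0],
    [-0.5, 0, 0, 0, 0, 0, 0],
    [-0.5, 0, 0, 0, 0, 0, 0],
  ],
)

```text
clock: 10.5
ee_pos: [466.3, 369.3, 4.8]
eef_rot: [-0.048, 0.999, -0.0, 0.0]
ft_force: [-0.0, 0.8, -0.0]
finger_gap: 63.9
grasp_force: 0.0
```

>>> drive_tool(
  plan=[
    [-0.5, 0, 0, -0.03, 0, 0, 0],
    [-0.5, 0, 0, -0.06, 0, 0, 0],
    [-0.5, 0, 0, -0.09, 0, 0, 0],
    [-0.5, 0, 0, -0.09, 0, 0, 0],
    [-0.5, 0, 0, -0.09, 0, 0, 0],
    [-0.5, 0, 0, -0.09, 0, 0, 0],
  ],
)

```text
clock: 11.0
ee_pos: [466.0, 369.2, 94.2]
eef_rot: [-0.048, 0.999, -0.0, -0.0]
ft_force: [0.5, 0.9, -0.3]
finger_gap: 64.0
grasp_force: 0.0
```

```bash
python3 go.py 432.5,80.1,95,7.5 432.5,80.1,4.5,7.5 432.5,80.1,95,7.5 604.2,190.3,95,3.9
```

```text
now [466.  369.2  94.2] 5.5 gap 64.0 t 11.0
432.5,80.1,95,7.5 -> [ 0.0609 -0.2846 -0.0007] [-0. -0. -2.]
432.5,80.1,4.5,7.5 -> [0.     0.     0.0905] [-0. -0.  0.]
432.5,80.1,95,7.5 -> [ 0.      0.     -0.0905] [-0. -0.  0.]
604.2,190.3,95,3.9 -> [-0.1846  0.0868  0.    ] [-0.  -0.   3.6]
```

>>> drive_tool(
  plan=[
    [-0.4, 0.061, -0.2845, 0, 0, 0, -2],
    [-0.4, 0.061, -0.2845, 0, 0, 0, -2],
    [-0.4, 0.061, -0.2845, 0, 0, 0, -2],
    [-0.4, 0.061, -0.2845, 0, 0, 0, -2],
    [-0.4, 0.061, -0.2845, 0, 0, 0, -2],
    [-0.4, 0.061, -0.2845, 0, 0, 0, -2],
    [-0.4, 0.061, -0.2845, 0, 0, 0, -2],
    [-0.4, 0.061, -0.2845, 0, 0, 0, -2],
    [-0.4, 0.061, -0.2845, 0, 0, 0, -2],
    [-0.4, 0.061, -0.2845, 0, 0, 0, -2],
  ],
)

```text
clock: 11.83
ee_pos: [432.4, 80.4, 94.1]
eef_rot: [-0.065, 0.998, 0.0, -0.001]
ft_force: [0.5, -0.5, -0.1]
finger_gap: 59.6
grasp_force: 0.0
```

>>> drive_tool(
  plan=[
    [-0.4, 0, 0, 0.03, 0, 0, 0],
    [-0.4, 0, 0, 0.06, 0, 0, 0],
    [-0.4, 0, 0, 0.08, 0, 0, 0],
    [-0.4, 0, 0, 0.087, 0, 0, 0],
    [-0.4, 0, 0, 0.0905, 0, 0, 0],
    [-0.4, 0, 0, 0.0905, 0, 0, 0],
  ],
)

```text
clock: 12.33
ee_pos: [432.6, 81.1, 4.2]
eef_rot: [-0.066, 0.998, 0.0, -0.0]
ft_force: [-0.6, 0.2, 0.9]
finger_gap: 59.8
grasp_force: 0.0
```

>>> drive_tool(
  plan=[
    [1, 0, 0, 0, 0, 0, 0],
    [1, 0, 0, 0, 0, 0, 0],
    [1, 0, 0, 0, 0, 0, 0],
    [1, 0, 0, 0, 0, 0, 0],
    [1, 0, 0, 0, 0, 0, 0],
    [1, 0, 0, 0, 0, 0, 0],
    [1, 0, 0, 0, 0, 0, 0],
    [1, 0, 0, 0, 0, 0, 0],
    [1, 0, 0, 0, 0, 0, 0],
  ],
)

```text
clock: 13.08
ee_pos: [433.4, 80.4, 5.7]
eef_rot: [-0.065, 0.998, -0.0, 0.001]
ft_force: [-3.8, 1.5, 10.9]
finger_gap: 28.0
grasp_force: 58.3
```

>>> drive_tool(
  plan=[
    [1, 0, 0, -0.01, 0, 0, 0],
    [1, 0, 0, -0.03, 0, 0, 0],
    [1, 0, 0, -0.06, 0, 0, 0],
    [1, 0, 0, -0.09, 0, 0, 0],
    [1, 0, 0, -0.09, 0, 0, 0],
    [1, 0, 0, -0.09, 0, 0, 0],
  ],
)

```text
clock: 13.58
ee_pos: [433.5, 80.3, 96.3]
eef_rot: [-0.065, 0.998, -0.0, 0.002]
ft_force: [-0.4, -0.2, -3.4]
finger_gap: 27.8
grasp_force: 59.9
```

```bash
python3 go.py 604.2,190.3,95,3.9
```

```text
now [433.5  80.3  96.3] 7.5 gap 27.8 t 13.5833
604.2,190.3,95,3.9 -> [-0.1835  0.0869  0.0019] [-0.   0.2  3.6]
```

>>> drive_tool(
  plan=[
    [1, -0.02, 0.009, 0, 0, 0, 1],
    [1, -0.045, 0.021, 0, 0, 0, 2],
    [1, -0.075, 0.035, 0, 0, 0, 3.6],
    [1, -0.105, 0.05, 0, 0, 0, 3.6],
    [1, -0.135, 0.064, 0, 0, 0, 3.6],
    [1, -0.16, 0.076, 0, 0, 0, 3.6],
    [1, -0.178, 0.084, 0, 0, 0, 3.6],
    [1, -0.184, 0.087, 0, 0, 0, 3.6],
    [1, -0.184, 0.087, 0, 0, 0, 3.6],
    [1, -0.184, 0.087, 0, 0, 0, 3.6],
    [1, -0.184, 0.087, 0, 0, 0, 3.6],
  ],
)

```text
clock: 14.5
ee_pos: [602.8, 189.9, 93.8]
eef_rot: [-0.034, 0.999, -0.0, -0.001]
ft_force: [-0.2, -0.2, -3.2]
finger_gap: 28.3
grasp_force: 59.9
```

>>> drive_tool(
  plan=[
    [1, 0, 0, 0.03, 0, 0, 0],
    [1, 0, 0, 0.055, 0, 0, 0],
    [1, 0, 0, 0.07, 0, 0, 0],
    [1, 0, 0, 0.079, 0, 0, 0],
    [1, 0, 0, 0.083, 0, 0, 0],
    [1, 0, 0, 0.086, 0, 0, 0],
    [1, 0, 0, 0.0875, 0, 0, 0],
    [1, 0, 0, 0.0885, 0, 0, 0],
    [1, 0, 0, 0.089, 0, 0, 0],
    [1, 0, 0, 0.089, 0, 0, 0],
  ],
)

```text
clock: 15.33
ee_pos: [604.1, 190.5, 5.9]
eef_rot: [-0.034, 0.999, 0.0, 0.0]
ft_force: [-1.0, -0.3, -1.3]
finger_gap: 28.0
grasp_force: 59.9
```

>>> drive_tool(
  plan=[
    [0.1, 0, 0, 0, 0, 0, 0],
    [0, 0, 0, 0, 0, 0, 0],
    [-0.3, 0, 0, 0, 0, 0, 0],
    [-0.4, 0, 0, 0, 0, 0, 0],
    [-0.4, 0, 0, 0, 0, 0, 0],
    [-0.4, 0, 0, 0, 0, 0, 0],
  ],
)

```text
clock: 15.83
ee_pos: [603.8, 190.5, 5.4]
eef_rot: [-0.034, 0.999, -0.0, 0.0]
ft_force: [0.5, -0.8, 0.7]
finger_gap: 59.7
grasp_force: 0.0
```

>>> drive_tool(
  plan=[
    [-0.4, 0, 0, -0.03, 0, 0, 0],
    [-0.4, 0, 0, -0.06, 0, 0, 0],
    [-0.4, 0, 0, -0.09, 0, 0, 0],
    [-0.4, 0, 0, -0.11, 0, 0, 0],
    [-0.4, 0, 0, -0.11, 0, 0, 0],
    [-0.4, 0, 0, -0.11, 0, 0, 0],
  ],
)

```text
clock: 16.33
ee_pos: [604.2, 190.6, 116.4]
eef_rot: [-0.034, 0.999, 0.0, 0.001]
ft_force: [-0.3, -0.6, -0.3]
finger_gap: 59.6
grasp_force: 0.0
```

```bash
python3 go.py 612.5,-150.6,115,20 612.5,-150.6,4.5,20 612.5,-150.6,115,20 433,79,115,7.5
```

```text
now [604.2 190.6 116.4] 3.9 gap 59.6 t 16.3333
612.5,-150.6,115,20 -> [ 0.0148 -0.341   0.0013] [ -0.    0.1 -16.1]
612.5,-150.6,4.5,20 -> [0.     0.     0.1105] [-0. -0.  0.]
612.5,-150.6,115,20 -> [ 0.      0.     -0.1105] [-0. -0.  0.]
433,79,115,7.5 -> [0.0901 0.2771 0.    ] [-0.  -0.  12.5]
```

Run:
```python
from h import *
d=load('top')
g=lambda a,b:(333.6+a/3.947,153.6+b/3.947)
print(at(d,*g(164,190),18), at(d,*g(145,143),18)-at(d,*g(184,238),18))
d=snap('top'); a=d['img'][160:250,340:440]; b=d['img'][210:300,130:230]
save(np.hstack([cv2.resize(x,(400,360),interpolation=cv2.INTER_CUBIC) for x in(b,a)]),'b1.png')
```

```text
[ 612.77982828 -152.46727299   18.        ] [61.20048033 26.06462529  0.        ]
```

View pics/b1.png

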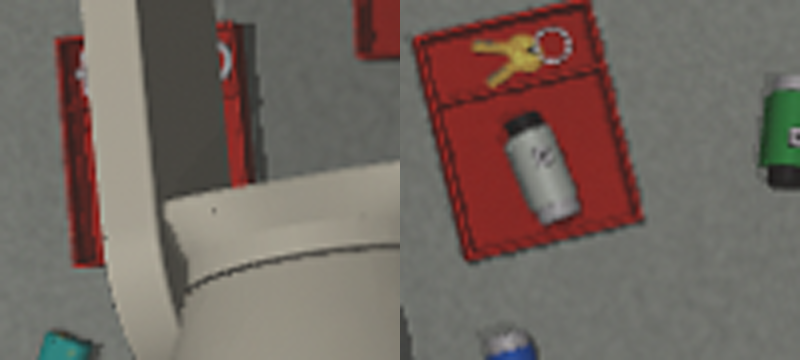

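In the crop the ignition lock lies undisturbed at about (540,165) with a yaw of about 22°, and the arm covers tray A. I go to the ignition lock.

>>> drive_tool(
  plan=[
    [-0.35, 0.015, -0.342, 0, 0, 0, -17.6],
    [-0.35, 0.015, -0.342, 0, 0, 0, -17.6],
    [-0.35, 0.015, -0.342, 0, 0, 0, -17.6],
    [-0.35, 0.015, -0.342, 0, 0, 0, -17.6],
    [-0.35, 0.015, -0.342, 0, 0, 0, -17.6],
    [-0.35, 0.015, -0.342, 0, 0, 0, -17.6],
    [-0.35, 0.015, -0.342, 0, 0, 0, -17.6],
    [-0.35, 0.015, -0.342, 0, 0, 0, -17.6],
    [-0.35, 0.015, -0.342, 0, 0, 0, -17.6],
    [-0.35, 0.015, -0.342, 0, 0, 0, -17.6],
    [-0.35, 0.015, -0.342, 0, 0, 0, -17.6],
    [-0.35, 0.015, -0.342, 0, 0, 0, -17.6],
  ],
)

```text
clock: 17.38
ee_pos: [611.6, -150.9, 114.3]
eef_rot: [-0.186, 0.982, 0.001, -0.001]
ft_force: [0.1, 1.9, -0.0]
finger_gap: 57.6
grasp_force: 0.0
```

>>> drive_tool(
  plan=[
    [-0.35, 0, 0, 0.03, 0, 0, 0],
    [-0.35, 0, 0, 0.06, 0, 0, 0],
    [-0.35, 0, 0, 0.085, 0, 0, 0],
    [-0.35, 0, 0, 0.1, 0, 0, 0],
    [-0.35, 0, 0, 0.109, 0, 0, 0],
    [-0.35, 0, 0, 0.109, 0, 0, 0],
  ],
)

```text
clock: 17.88
ee_pos: [611.1, -150.2, 4.3]
eef_rot: [-0.187, 0.982, 0.001, -0.001]
ft_force: [0.6, 0.5, -0.4]
finger_gap: 57.4
grasp_force: 0.0
```

>>> drive_tool(
  plan=[
    [1, 0, 0, 0, 0, 0, 0],
    [1, 0, 0, 0, 0, 0, 0],
    [1, 0, 0, 0, 0, 0, 0],
    [1, 0, 0, 0, 0, 0, 0],
    [1, 0, 0, 0, 0, 0, 0],
    [1, 0, 0, 0, 0, 0, 0],
    [1, 0, 0, 0, 0, 0, 0],
    [1, 0, 0, 0, 0, 0, 0],
    [1, 0, 0, 0, 0, 0, 0],
  ],
)

```text
clock: 18.63
ee_pos: [612.8, -151.9, 8.1]
eef_rot: [-0.186, 0.982, -0.001, 0.001]
ft_force: [0.0, 2.3, 7.6]
finger_gap: 28.4
grasp_force: 60.4
```

>>> drive_tool(
  plan=[
    [1, 0, 0, -0.01, 0, 0, 0],
    [1, 0, 0, -0.03, 0, 0, 0],
    [1, 0, 0, -0.06, 0, 0, 0],
    [1, 0, 0, -0.09, 0, 0, 0],
    [1, 0, 0, -0.109, 0, 0, 0],
    [1, 0, 0, -0.109, 0, 0, 0],
    [1, 0, 0, -0.109, 0, 0, 0],
  ],
)

```text
clock: 19.22
ee_pos: [612.3, -151.9, 117.0]
eef_rot: [-0.186, 0.983, -0.001, 0.001]
ft_force: [0.3, 0.7, -1.9]
finger_gap: 28.1
grasp_force: 59.7
```

```bash
python3 go.py 433,79,115,7.5
python3 - <<'E'
from h import *
d=snap('scene'); save(d['img'][100:400,150:550].repeat(2,0).repeat(2,1),'a4.png')
E
```

```text
now [ 612.3 -151.9  117. ] 21.5 gap 28.1 t 19.2167
433,79,115,7.5 -> [0.0823 0.2805 0.0013] [-0.1  0.1 14. ]
```

View pics/a4.png

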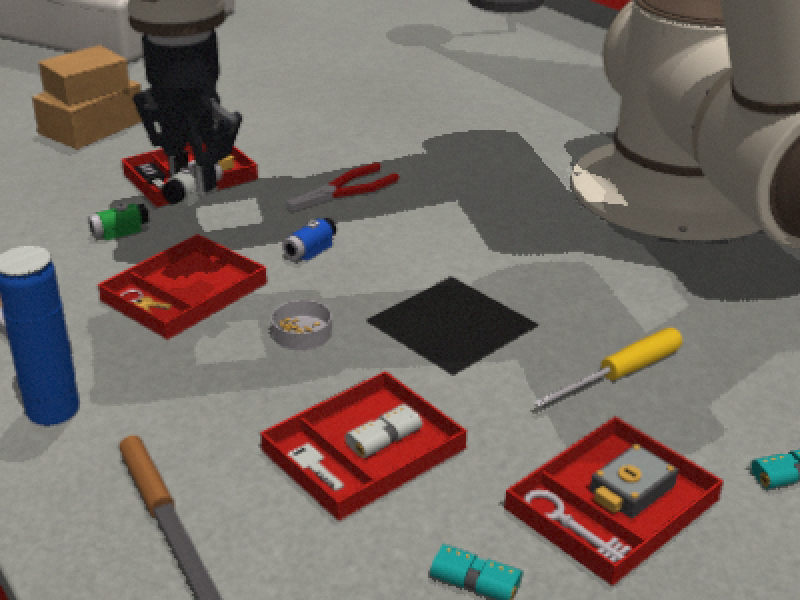

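The cylinder lies flat in tray B at about (385,430), the lever lock in tray A at (637,478), and the tin is in place. The ignition lock is held at (190,185). I carry it to the mat.

>>> drive_tool(
  plan=[
    [1, 0.005, 0.018, 0, 0, 0, 2],
    [1, 0.012, 0.042, 0, 0, 0, 4],
    [1, 0.021, 0.072, 0, 0, 0, 7],
    [1, 0.03, 0.103, 0, 0, 0, 10],
    [1, 0.039, 0.134, 0, 0, 0, 14],
    [1, 0.048, 0.165, 0, 0, 0, 14],
    [1, 0.057, 0.196, 0, 0, 0, 14],
    [1, 0.066, 0.227, 0, 0, 0, 14],
    [1, 0.075, 0.256, 0, 0, 0, 14],
    [1, 0.08, 0.274, 0, 0, 0, 14],
    [1, 0.082, 0.2805, 0, 0, 0, 14],
    [1, 0.082, 0.2805, 0, 0, 0, 14],
  ],
)

```text
clock: 20.27
ee_pos: [431.9, 80.1, 114.7]
eef_rot: [-0.066, 0.998, 0.0, -0.001]
ft_force: [1.1, -0.2, -1.8]
finger_gap: 28.3
grasp_force: 59.8
```

>>> drive_tool(
  plan=[
    [1, 0, 0, 0.03, 0, 0, 0],
    [1, 0, 0, 0.06, 0, 0, 0],
    [1, 0, 0, 0.085, 0, 0, 0],
    [1, 0, 0, 0.097, 0, 0, 0],
    [1, 0, 0, 0.102, 0, 0, 0],
    [1, 0, 0, 0.105, 0, 0, 0],
    [1, 0, 0, 0.1065, 0, 0, 0],
    [1, 0, 0, 0.1075, 0, 0, 0],
    [1, 0, 0, 0.108, 0, 0, 0],
    [1, 0, 0, 0.108, 0, 0, 0],
  ],
)

```text
clock: 21.1
ee_pos: [433.5, 79.2, 8.0]
eef_rot: [-0.065, 0.998, -0.0, 0.001]
ft_force: [0.5, -1.6, 1.6]
finger_gap: 28.6
grasp_force: 60.0
```

>>> drive_tool(
  plan=[
    [0.1, 0, 0, 0, 0, 0, 0],
    [0, 0, 0, 0, 0, 0, 0],
    [-0.3, 0, 0, 0, 0, 0, 0],
    [-0.4, 0, 0, 0, 0, 0, 0],
    [-0.4, 0, 0, 0, 0, 0, 0],
    [-0.4, 0, 0, 0, 0, 0, 0],
  ],
)

```text
clock: 21.6
ee_pos: [432.9, 79.3, 7.3]
eef_rot: [-0.065, 0.998, -0.0, 0.0]
ft_force: [0.7, -0.1, 0.4]
finger_gap: 60.1
grasp_force: 0.0
```

>>> drive_tool(
  plan=[
    [-0.4, 0, 0, -0.03, 0, 0, 0],
    [-0.4, 0, 0, -0.06, 0, 0, 0],
    [-0.4, 0, 0, -0.09, 0, 0, 0],
    [-0.4, 0, 0, -0.105, 0, 0, 0],
    [-0.4, 0, 0, -0.105, 0, 0, 0],
    [-0.4, 0, 0, -0.105, 0, 0, 0],
  ],
)

```text
clock: 22.1
ee_pos: [433.2, 79.3, 112.8]
eef_rot: [-0.065, 0.998, -0.0, 0.001]
ft_force: [-0.2, -0.1, 0.1]
finger_gap: 60.0
grasp_force: 0.0
```

```bash
python3 go.py 461.8,-398.4,110,0
```

```text
now [433.2  79.3 112.8] 7.5 gap 60.0 t 22.1
461.8,-398.4,110,0 -> [ 0.0338 -0.4774  0.0029] [-0.   0.1  7.5]
```

>>> drive_tool(
  plan=[
    [-0.45, 0.017, -0.24, 0, 0, 0, 7.5],
    [-0.45, 0.017, -0.24, 0, 0, 0, 7.5],
    [-0.45, 0.017, -0.24, 0, 0, 0, 7.5],
    [-0.45, 0.017, -0.24, 0, 0, 0, 7.5],
    [-0.45, 0.017, -0.24, 0, 0, 0, 7.5],
    [-0.45, 0.017, -0.24, 0, 0, 0, 7.5],
    [-0.45, 0.017, -0.24, 0, 0, 0, 7.5],
    [-0.45, 0.017, -0.24, 0, 0, 0, 7.5],
  ],
)

```text
clock: 22.77
ee_pos: [446.5, -162.0, 110.8]
eef_rot: [0.002, 1.0, 0.001, -0.001]
ft_force: [0.0, 1.4, -0.3]
finger_gap: 62.0
grasp_force: 0.0
```

>>> drive_tool(
  plan=[
    [-0.45, -0.0143, -0.2375, 0, 0, 0, 0],
    [-0.45, -0.0143, -0.2375, 0, 0, 0, 0],
    [-0.45, -0.0143, -0.2375, 0, 0, 0, 0],
    [-0.45, -0.0143, -0.2375, 0, 0, 0, 0],
    [-0.45, -0.0143, -0.2375, 0, 0, 0, 0],
    [-0.45, -0.0143, -0.2375, 0, 0, 0, 0],
    [-0.45, -0.0143, -0.2375, 0, 0, 0, 0],
    [-0.45, -0.0143, -0.2375, 0, 0, 0, 0],
    [-0.45, -0.0143, -0.2375, 0, 0, 0, 0],
    [-0.45, -0.0143, -0.2375, 0, 0, 0, 0],
  ],
)

```text
clock: 23.6
ee_pos: [461.7, -396.7, 112.1]
eef_rot: [-0.0, 1.0, 0.0, -0.0]
ft_force: [0.2, -0.3, 0.2]
finger_gap: 61.9
grasp_force: 0.0
```

```bash
python3 go.py 461.8,-398.4,4,0
```

```text
now [ 461.7 -396.7  112.1] 0.1 gap 61.9 t 23.6
461.8,-398.4,4,0 -> [-1.000e-04 -1.800e-03  1.081e-01] [ 0.  -0.   0.1]
```

>>> drive_tool(
  plan=[
    [-0.45, 0, -0.002, 0.03, 0, 0, 0],
    [-0.45, 0, -0.002, 0.06, 0, 0, 0],
    [-0.45, 0, -0.002, 0.085, 0, 0, 0],
    [-0.45, 0, -0.002, 0.1, 0, 0, 0],
    [-0.45, 0, -0.002, 0.108, 0, 0, 0],
    [-0.45, 0, -0.002, 0.108, 0, 0, 0],
  ],
)

```text
clock: 24.1
ee_pos: [461.2, -398.8, 3.0]
eef_rot: [-0.0, 1.0, 0.001, -0.001]
ft_force: [-0.2, 0.4, -0.7]
finger_gap: 61.9
grasp_force: 0.0
```

>>> drive_tool(
  plan=[
    [1, 0, 0, 0, 0, 0, 0],
    [1, 0, 0, 0, 0, 0, 0],
    [1, 0, 0, 0, 0, 0, 0],
    [1, 0, 0, 0, 0, 0, 0],
    [1, 0, 0, 0, 0, 0, 0],
    [1, 0, 0, 0, 0, 0, 0],
    [1, 0, 0, 0, 0, 0, 0],
    [1, 0, 0, 0, 0, 0, 0],
    [1, 0, 0, 0, 0, 0, 0],
  ],
)

```text
clock: 24.85
ee_pos: [462.1, -400.8, 6.2]
eef_rot: [0.0, 1.0, -0.001, 0.001]
ft_force: [-0.1, 3.3, 6.8]
finger_gap: 38.8
grasp_force: 61.2
```

>>> drive_tool(
  plan=[
    [1, 0, 0, -0.01, 0, 0, 0],
    [1, 0, 0, -0.03, 0, 0, 0],
    [1, 0, 0, -0.06, 0, 0, 0],
    [1, 0, 0, -0.09, 0, 0, 0],
    [1, 0, 0, -0.09, 0, 0, 0],
    [1, 0, 0, -0.09, 0, 0, 0],
  ],
)

```text
clock: 25.35
ee_pos: [462.1, -401.2, 97.2]
eef_rot: [0.0, 1.0, -0.002, 0.001]
ft_force: [-0.5, -0.0, -2.2]
finger_gap: 38.2
grasp_force: 60.7
```

```bash
python3 go.py 605.2,-152.2,94,14.4
python3 - <<'E'
from h import *
d=snap('scene'); save(d['img'][100:300,150:400].repeat(3,0).repeat(3,1),'a5.png')
E
```

```text
now [ 462.1 -401.2   97.2] -0.0 gap 38.2 t 25.35
605.2,-152.2,94,14.4 -> [-0.143   0.249   0.0027] [ -0.2   0.1 -14.4]
```

View pics/a5.png

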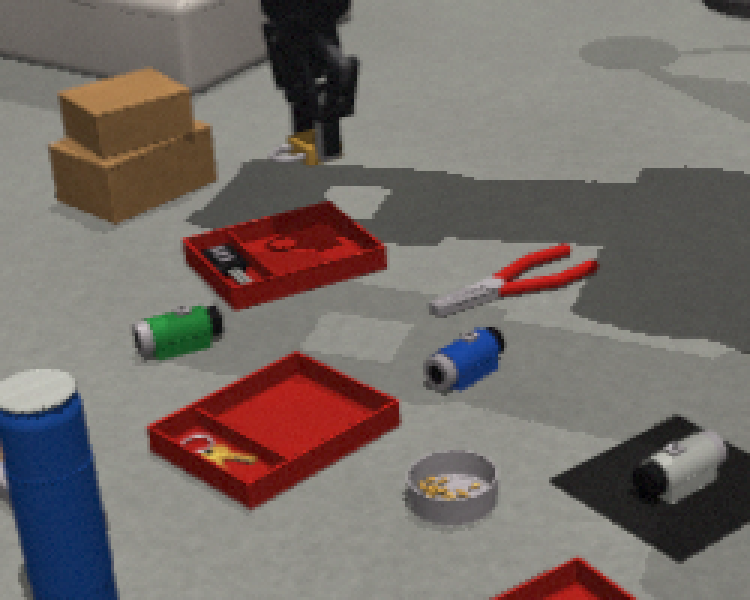

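The padlock is held at about (305,148), trays C and D are empty, and the ignition lock lies on the mat at (680,465). I carry the padlock to tray C.

>>> drive_tool(
  plan=[
    [1, -0.01, 0.018, 0, 0, 0, -2],
    [1, -0.024, 0.042, 0, 0, 0, -5],
    [1, -0.04, 0.07, 0, 0, 0, -9],
    [1, -0.057, 0.1, 0, 0, 0, -14.4],
    [1, -0.075, 0.13, 0, 0, 0, -14.4],
    [1, -0.093, 0.16, 0, 0, 0, -14.4],
    [1, -0.11, 0.19, 0, 0, 0, -14.4],
    [1, -0.127, 0.22, 0, 0, 0, -14.4],
    [1, -0.138, 0.238, 0, 0, 0, -14.4],
    [1, -0.1435, 0.2465, 0, 0, 0, -14.4],
    [1, -0.1435, 0.2465, 0, 0, 0, -14.4],
    [1, -0.1435, 0.2465, 0, 0, 0, -14.4],
  ],
)

```text
clock: 26.4
ee_pos: [604.6, -154.0, 93.4]
eef_rot: [-0.125, 0.992, 0.0, -0.001]
ft_force: [-0.3, -0.3, -1.9]
finger_gap: 38.4
grasp_force: 60.8
```

>>> drive_tool(
  plan=[
    [1, 0, 0, 0.03, 0, 0, 0],
    [1, 0, 0, 0.055, 0, 0, 0],
    [1, 0, 0, 0.07, 0, 0, 0],
    [1, 0, 0, 0.079, 0, 0, 0],
    [1, 0, 0, 0.083, 0, 0, 0],
    [1, 0, 0, 0.086, 0, 0, 0],
    [1, 0, 0, 0.0875, 0, 0, 0],
    [1, 0, 0, 0.0885, 0, 0, 0],
    [1, 0, 0, 0.0885, 0, 0, 0],
  ],
)

```text
clock: 27.15
ee_pos: [605.3, -154.2, 6.5]
eef_rot: [-0.125, 0.992, -0.0, 0.0]
ft_force: [0.5, -0.3, -2.2]
finger_gap: 38.4
grasp_force: 60.7
```

```bash
python3 go.py 605.2,-152.2,5,14.4
```

```text
now [ 605.3 -154.2    6.5] 14.4 gap 38.4 t 27.15
605.2,-152.2,5,14.4 -> [-0.0004  0.002   0.0014] [-0.  0. -0.]
```

>>> drive_tool(
  plan=[
    [1, 0, 0.002, 0, 0, 0, 0],
    [1, 0, 0.002, 0.0005, 0, 0, 0],
    [1, 0, 0.002, 0.001, 0, 0, 0],
    [1, 0, 0.002, 0.001, 0, 0, 0],
  ],
)

```text
clock: 27.48
ee_pos: [604.8, -151.9, 6.2]
eef_rot: [-0.125, 0.992, -0.0, 0.0]
ft_force: [-6.7, 2.8, 13.2]
finger_gap: 38.3
grasp_force: 62.4
```

>>> drive_tool(
  plan=[
    [-0.1, 0, 0, 0, 0, 0, 0],
    [-0.2, 0, 0, 0, 0, 0, 0],
    [-0.4, 0, 0, 0, 0, 0, 0],
    [-0.4, 0, 0, 0, 0, 0, 0],
    [-0.4, 0, 0, 0, 0, 0, 0],
  ],
)

```text
clock: 27.9
ee_pos: [604.6, -152.1, 4.8]
eef_rot: [-0.125, 0.992, -0.0, 0.0]
ft_force: [-0.2, -0.4, -0.4]
finger_gap: 59.4
grasp_force: 0.0
```

>>> drive_tool(
  plan=[
    [-0.4, 0, 0, -0.03, 0, 0, 0],
    [-0.4, 0, 0, -0.06, 0, 0, 0],
    [-0.4, 0, 0, -0.09, 0, 0, 0],
    [-0.4, 0, 0, -0.11, 0, 0, 0],
    [-0.4, 0, 0, -0.11, 0, 0, 0],
    [-0.4, 0, 0, -0.11, 0, 0, 0],
  ],
)

```text
clock: 28.4
ee_pos: [605.0, -152.2, 115.8]
eef_rot: [-0.125, 0.992, -0.001, 0.001]
ft_force: [-0.3, 0.0, -0.6]
finger_gap: 59.6
grasp_force: 0.0
```

```bash
python3 go.py 432.9,79.3,115,7.5 432.9,79.3,6,7.5 432.9,79.3,110,7.5 457,-160,110,2.6 480.5,-398.9,110,-2.3
```

```text
now [ 605.  -152.2  115.8] 14.4 gap 59.6 t 28.4
432.9,79.3,115,7.5 -> [0.1093 0.267  0.0003] [-0.1  0.1  6.9]
432.9,79.3,6,7.5 -> [0.    0.    0.109] [-0. -0.  0.]
432.9,79.3,110,7.5 -> [ 0.     0.    -0.104] [-0. -0.  0.]
457,-160,110,2.6 -> [ 0.0073 -0.2404  0.    ] [-0.  -0.   4.9]
480.5,-398.9,110,-2.3 -> [-0.0126 -0.2397  0.    ] [-0.  -0.   4.9]
```

Placed. Next is the ignition lock, from the mat to tray D.

>>> drive_tool(
  plan=[
    [-0.4, 0.1093, 0.267, 0, 0, 0, 6.9],
    [-0.4, 0.1093, 0.267, 0, 0, 0, 6.9],
    [-0.4, 0.1093, 0.267, 0, 0, 0, 6.9],
    [-0.4, 0.1093, 0.267, 0, 0, 0, 6.9],
    [-0.4, 0.1093, 0.267, 0, 0, 0, 6.9],
    [-0.4, 0.1093, 0.267, 0, 0, 0, 6.9],
    [-0.4, 0.1093, 0.267, 0, 0, 0, 6.9],
    [-0.4, 0.1093, 0.267, 0, 0, 0, 6.9],
    [-0.4, 0.1093, 0.267, 0, 0, 0, 6.9],
    [-0.4, 0.1093, 0.267, 0, 0, 0, 6.9],
  ],
)

```text
clock: 29.23
ee_pos: [432.4, 79.4, 114.2]
eef_rot: [-0.065, 0.998, -0.0, -0.0]
ft_force: [-0.4, -0.7, -0.3]
finger_gap: 60.1
grasp_force: 0.0
```

>>> drive_tool(
  plan=[
    [-0.4, 0, 0, 0.03, 0, 0, 0],
    [-0.4, 0, 0, 0.06, 0, 0, 0],
    [-0.4, 0, 0, 0.085, 0, 0, 0],
    [-0.4, 0, 0, 0.1, 0, 0, 0],
    [-0.4, 0, 0, 0.109, 0, 0, 0],
    [-0.4, 0, 0, 0.109, 0, 0, 0],
  ],
)

```text
clock: 29.73
ee_pos: [431.8, 78.7, 3.8]
eef_rot: [-0.064, 0.998, 0.0, -0.002]
ft_force: [-0.4, -0.3, 0.4]
finger_gap: 59.4
grasp_force: 0.0
```

>>> drive_tool(
  plan=[
    [1, 0, 0, 0, 0, 0, 0],
    [1, 0, 0, 0, 0, 0, 0],
    [1, 0, 0, 0, 0, 0, 0],
    [1, 0, 0, 0, 0, 0, 0],
    [1, 0, 0, 0, 0, 0, 0],
    [1, 0, 0, 0, 0, 0, 0],
    [1, 0, 0, 0, 0, 0, 0],
    [1, 0, 0, 0, 0, 0, 0],
    [1, 0, 0, 0, 0, 0, 0],
  ],
)

```text
clock: 30.48
ee_pos: [433.3, 79.3, 7.1]
eef_rot: [-0.065, 0.998, -0.0, 0.001]
ft_force: [-0.2, -2.2, 4.7]
finger_gap: 28.5
grasp_force: 60.2
```

>>> drive_tool(
  plan=[
    [1, 0, 0, -0.01, 0, 0, 0],
    [1, 0, 0, -0.03, 0, 0, 0],
    [1, 0, 0, -0.06, 0, 0, 0],
    [1, 0, 0, -0.09, 0, 0, 0],
    [1, 0, 0, -0.104, 0, 0, 0],
    [1, 0, 0, -0.104, 0, 0, 0],
    [1, 0, 0, -0.104, 0, 0, 0],
  ],
)

```text
clock: 31.07
ee_pos: [432.7, 79.5, 110.9]
eef_rot: [-0.065, 0.998, -0.0, 0.001]
ft_force: [0.4, 0.0, -3.5]
finger_gap: 28.8
grasp_force: 59.8
```

```bash
python3 go.py 457,-160,110,2.6 480.5,-398.9,110,-2.3
```

```text
now [432.7  79.5 110.9] 7.5 gap 28.8 t 31.0667
457,-160,110,2.6 -> [ 0.0071 -0.2406  0.0009] [-0.   0.1  4.9]
480.5,-398.9,110,-2.3 -> [-0.0126 -0.2397  0.    ] [-0.  -0.   4.9]
```

>>> drive_tool(
  plan=[
    [1, 0.0005, -0.018, 0, 0, 0, 0],
    [1, 0.001, -0.042, 0, 0, 0, 1],
    [1, 0.002, -0.072, 0, 0, 0, 2],
    [1, 0.003, -0.103, 0, 0, 0, 3],
    [1, 0.004, -0.134, 0, 0, 0, 4],
    [1, 0.005, -0.165, 0, 0, 0, 4.9],
    [1, 0.006, -0.196, 0, 0, 0, 4.9],
    [1, 0.0065, -0.221, 0, 0, 0, 4.9],
    [1, 0.007, -0.24, 0, 0, 0, 4.9],
  ],
)

```text
clock: 31.82
ee_pos: [456.0, -161.2, 108.6]
eef_rot: [-0.022, 1.0, 0.0, -0.001]
ft_force: [0.1, 0.7, -1.6]
finger_gap: 28.6
grasp_force: 59.8
```

>>> drive_tool(
  plan=[
    [1, -0.001, -0.02, 0, 0, 0, 0],
    [1, -0.002, -0.045, 0, 0, 0, 1],
    [1, -0.004, -0.075, 0, 0, 0, 2],
    [1, -0.005, -0.105, 0, 0, 0, 3],
    [1, -0.007, -0.135, 0, 0, 0, 4],
    [1, -0.009, -0.165, 0, 0, 0, 4.9],
    [1, -0.01, -0.195, 0, 0, 0, 4.9],
    [1, -0.0115, -0.22, 0, 0, 0, 4.9],
    [1, -0.0125, -0.235, 0, 0, 0, 4.9],
    [1, -0.0126, -0.24, 0, 0, 0, 4.9],
    [1, -0.0126, -0.24, 0, 0, 0, 4.9],
    [1, -0.0126, -0.24, 0, 0, 0, 4.9],
  ],
)

```text
clock: 32.82
ee_pos: [479.7, -397.7, 108.9]
eef_rot: [0.02, 1.0, 0.001, -0.001]
ft_force: [-0.7, 0.6, -2.3]
finger_gap: 28.8
grasp_force: 59.8
```

```bash
python3 go.py 480.5,-398.9,6.7,-2.3
```

```text
now [ 479.7 -397.7  108.9] -2.3 gap 28.8 t 32.8167
480.5,-398.9,6.7,-2.3 -> [-0.001  -0.0013  0.1022] [ 0.1 -0.1 -0. ]
```

>>> drive_tool(
  plan=[
    [1, 0, 0, 0.03, 0, 0, 0],
    [1, 0, 0, 0.06, 0, 0, 0],
    [1, 0, 0, 0.082, 0, 0, 0],
    [1, 0, 0, 0.093, 0, 0, 0],
    [1, 0, 0, 0.098, 0, 0, 0],
    [1, 0, 0, 0.1, 0, 0, 0],
    [1, 0, 0, 0.1015, 0, 0, 0],
    [1, 0, 0, 0.1025, 0, 0, 0],
    [1, 0, 0, 0.103, 0, 0, 0],
    [1, 0, 0, 0.103, 0, 0, 0],
  ],
)

```text
clock: 33.65
ee_pos: [480.3, -398.8, 7.6]
eef_rot: [0.02, 1.0, -0.0, 0.0]
ft_force: [-0.2, -0.2, -2.3]
finger_gap: 28.5
grasp_force: 59.8
```

>>> drive_tool(
  plan=[
    [0.1, 0, 0, 0, 0, 0, 0],
    [0, 0, 0, 0, 0, 0, 0],
    [-0.3, 0, 0, 0, 0, 0, 0],
    [-0.4, 0, 0, 0, 0, 0, 0],
    [-0.4, 0, 0, 0, 0, 0, 0],
    [-0.4, 0, 0, 0, 0, 0, 0],
  ],
)

```text
clock: 34.15
ee_pos: [480.0, -398.6, 6.9]
eef_rot: [0.02, 1.0, -0.0, -0.0]
ft_force: [0.3, -0.4, 0.2]
finger_gap: 59.5
grasp_force: 0.0
```

>>> drive_tool(
  plan=[
    [-0.4, 0, 0, -0.03, 0, 0, 0],
    [-0.4, 0, 0, -0.06, 0, 0, 0],
    [-0.4, 0, 0, -0.09, 0, 0, 0],
    [-0.4, 0, 0, -0.13, 0, 0, 0],
    [-0.4, 0, 0, -0.15, 0, 0, 0],
    [-0.4, 0, 0, -0.15, 0, 0, 0],
  ],
)

```text
clock: 34.65
ee_pos: [481.3, -399.9, 162.6]
eef_rot: [0.02, 1.0, -0.003, 0.003]
ft_force: [0.9, -0.3, 1.0]
finger_gap: 59.8
grasp_force: 0.0
```

>>> drive_tool(
  plan=[
    [-0.4, 0.16, 0.08, 0, 0, 0, 0],
    [-0.4, 0.16, 0.08, 0, 0, 0, 0],
    [-0.4, 0.16, 0.08, 0, 0, 0, 0],
    [-0.4, 0.16, 0.08, 0, 0, 0, 0],
    [-0.4, 0.16, 0.08, 0, 0, 0, 0],
    [-0.4, 0.16, 0.08, 0, 0, 0, 0],
    [-0.4, 0.16, 0.08, 0, 0, 0, 0],
    [-0.4, 0.16, 0.08, 0, 0, 0, 0],
  ],
)

```text
clock: 35.32
ee_pos: [323.9, -312.6, 157.0]
eef_rot: [0.02, 1.0, -0.0, 0.0]
ft_force: [0.8, -0.2, 1.2]
finger_gap: 59.5
grasp_force: 0.0
```

Run:
```python
from fit import *
d=snap('top'); img=d['img']; bx=[('A',170,245),('B',241,195),('C',372,192),('D',468,247)]
t=[cv2.resize(img[v-38:v+38,u-38:u+38],(300,300),interpolation=cv2.INTER_CUBIC) for _,u,v in bx]
save(np.vstack([np.hstack(t[:2]),np.hstack(t[2:])]),'fin.png')
hsv=cv2.cvtColor(img,cv2.COLOR_RGB2HSV).astype(int); h,s,v=[hsv[...,i] for i in range(3)]
red=((h<8)|(h>170))&(s>140)&(v>40)
lk=dict(B=(-33,33,15.5,3,18),A=(-35,27,23,3,23),D=(-35,35,15,3,35),C=(-31,5,20,3,21))
P=dict(A=(470,369,6),B=(604.2,190.3,3.9),C=(617.8,-149,14.4),D=(480.5,-398.9,-2.3))
for k,u,v_ in bx:
    o=np.array([u-38,v_-38]); sl=np.s_[v_-38:v_+38,u-38:u+38]; p=np.array(P[k]); p[2]=np.radians(p[2])
    w=sil(d,(-40,40,45,3,3.1),p,o,76)[S//2::S,S//2::S]; nr=w&~red[sl]
    if k=='C': nr&=(h[sl]>12)&(h[sl]<35)&(s[sl]>90)
    r,q=fit(d,lk[k],comp(nr,(38,50)),o,list(p)); print(k,(r-p)[:2].round(1),np.degrees(r[2]).round(1),q.round(3))
```

```text
A [0.2 2.7] 5.6 0.895
B [-0.8  1.2] 4.3 0.939
C [0.2 1.9] 16.1 0.889
D [-0.8  4.1] -3.4 0.809
```

View pics/fin.png

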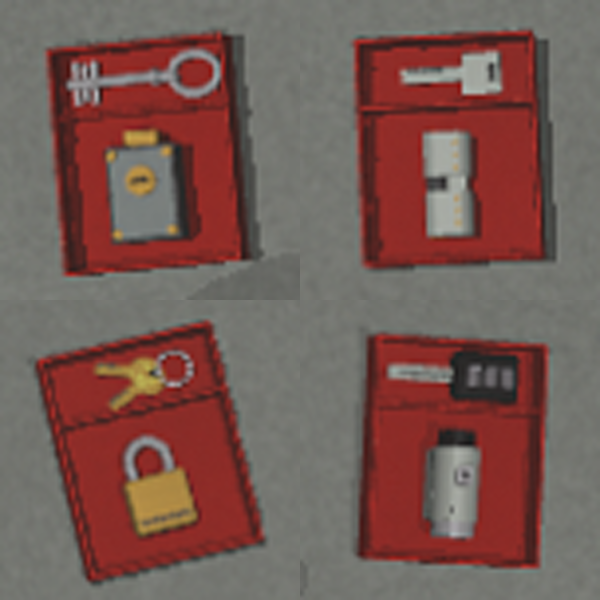

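All four locks lie flat in their own trays, within about 5 mm of centre, and the arm is clear. I hand the job in.

```bash
python3 -c "
from bench import ctrl
print(ctrl.job_done())"
```

```text
the job is handed in; nothing more can be done
None
```

The job is handed in at about 35 s of the 141 s allowed: all four locks lie flat in the trays with their own keys, measured within about 5 mm of centre, and I never touched the tin; the hand-in returned no verdict.

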